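# Hang the caddy on the rail and slide it under the marker clip

### The job

Hang the blue caddy by its hook on the upper bar of the rail stand, putting it on at the open right-hand part of the bar, then slide it along under the shelf until its black grip is centred beneath the red clip, and leave it hanging there upright. Do not knock over or push away the two spice jars on the shelf, the green mug or the honey jar.

Things in the scene. Friction and masses are not known exactly. Their poses are not given: they have to be found in the camera images.
- caddy: Loose hook-on caddy, about 0.2 kg, standing on the worktop: blue open tray 75 (x) x 90 (y) x 70 mm high, x -75 to 0 mm; a steel strap 30 mm wide rises up its back (x -4 to 0) to z = 134 mm and bends backward into a hook. Origin: middle of the lower edge of the tray's back face; x points backward from tray to hook, y along the tray's width, z up.
- caddy_grip (a point): Middle of the black grip fin on the front of the strap, at (-34, 0, 103) mm in the caddy's frame, same axes: a plate 12 mm thick in y (pinch it across this), x -50 to -4 mm, z 84 to 122 mm, free on both sides above the tray's rim (z = 70 mm); about above the centre of mass; rigid plastic, grip it firmly (about 40 N).
- caddy_hook (a point): Middle of the underside of the hook's bridge, at (9, 0, 130) mm in the caddy's frame, same axes. Hook opens downward, 30 mm wide in y: bridge 4 mm thick, inner gap x = 0 (strap) to 18 mm, tip x = 18 to 22 mm reaching down to z = 106 mm, so 24 mm below the bridge.
- rail_stand: Fixed stand of light wood and steel. Origin on the worktop below the rail's middle; y along the rail (+y to the robot's left at yaw 0), x away from the robot, z up. Two bars run between wooden end panels (inner faces y = -216 and +216 mm, x -20 to +40 mm, top z 192 mm). Behind the upper bar a thin post at x = 37, y = 6 mm.
- rail_mid (a point): Middle of the upper bar (the rail) on its axis: stand frame (0, 0, 170) mm, same axes. Steel, 10 mm diameter. The lower bar, also 10 mm, at x = -2, z = 75 mm, props the hung caddy's back: it hangs nearly upright, its underside 45 mm over the worktop, its back 7 to 13 mm in front (-x) of the rail's axis.
- shelf_end (a point): Front lower corner of the shelf at its open (right) end: stand frame (-40, -6, 195) mm, same axes. The shelf covers the rail from y = -6 to +230 mm, x -40 to +45, underside z = 195; its front board rises to z = 240. The hook goes on only right of this end, where above the rail is free; under the shelf the gripper must lean back to the front 25 to 45 degrees.
- mark_clip: Red clip 20 mm wide, 37 mm high on the front face of the shelf's front board, fixed; it shows where along the rail the caddy belongs. Origin at its middle on the board's front face (x = -40, z = 223 mm in the stand's frame); same axes as the stand. 3 mm thick; may be brushed.
- spice_a: Spice jar with yellow lid, 42x42x96 mm, loose, standing on the shelf of the stand. Origin at the middle of its underside, z up.
- spice_b: The other spice jar with yellow lid on the shelf, 42x42x96 mm, loose. Origin at the middle of its underside, z up.
- mug_plain: Green mug, 92x125x100 mm, loose on the worktop in front of the stand. Origin near the middle of its underside, z up.
- honey_jar: Honey jar with dark lid, 65x65x86 mm, loose on the worktop nearer the robot. Origin at the middle of its underside, z up.
Not all that is in view belongs to the job. Leave any pink or turquoise look-alike of the spice_b alone.

How it is judged:
By the outcome, as a careful person would: the job done as asked, in the order asked, and still so for the second after the job is handed in, with the robot touching nothing.
It also fails if it takes over 48 s, if anything falls off the work surface, if the arm or the gripper's body presses on something with over 40 N, if the wrist force passes 120 N, or if a joint passes its speed limit or range.

### The arm

A 6-joint arm with a two-finger parallel gripper is mounted at the origin on a cart in front of the work surface, level with it; the furniture and walls round the work are solid. World frame = base frame: x ahead of the robot, y to its left, z up, the work surface at z = 0. Lengths are in m, angles in rad, forces in N, time in s.
With the tool pointing down it reaches from about 0.375 to 0.9 m from the base axis. Payload 3.1 kg.
Tool frame: the origin (TCP) lies at the very end of the fingers, on their centre line; the grasp point (between the pads) lies 19 mm behind it (grip_depth is the distance from the TCP to the grasp point, in m); z points along the fingers, y is the line along which they close (so a half turn about z gives the same grasp; the last joint's range is limited). The gripper opens to 85 mm and grips with 20 to 120 N. Pads are 22 mm wide; open, the fingers measure 114 mm over their backs; the gripper's body (76 mm by 85 mm) begins 54 mm behind the grasp point. The pads swing forward as they close: fully open they stand 13 mm farther back than shut.
Start: joints at [-1.359, 0.527, 1.433, -0, 1.181, -0.178], TCP at [0.238, -0.578, 0.231] pointing down, gripper open.
Joint ranges: [-3.08, 3.08], [-0.75, 2.2], [0.22, 2.44], [-1.43, 4.57], [0, 2.65], [-2.85, 2.85]. Speed limits (rad/s): [2.79, 2.79, 3.14, 3.14, 3.14, 3.14].

### API

Orientations are given as a unit quaternion [x, y, z, w].
In Python, from station import * gives the robot as it stands.
- The arm moves only by the tool apply_moves, never from a script. Its argument "plan" is a list of rows, each a list of 7 numbers: the shift along the tool's x, y, z in m, then the turn, a rotation vector about the tool's x, y, z in rad, then the gripper command: -1 is fully open, 1 is shut, values between are in proportion. In form: [[dx, dy, dz, wx, wy, wz, jaw], ...]. A call has 1 to 8 rows; each row shifts and turns the commanded pose from where the row before left it, along the tool's axes as they then stand; what a row does not reach is not made up. A row lasts 1/8 s, in which the tool goes at most 62.5 mm and 10.7 degrees, less where a joint would pass 70% of its speed; a pose out of reach is approached as far as the arm can. A call is refused whole if a number of a shift passes 0.0625 or a number of a turn 0.188, either way. A call with a gripper value outside its range is refused whole. The fingers move at their own pace and stop on an object; "force" is the grip in N (left out, the last holds). Time passes only in rows, so rows that do not move let the fingers close. It gives the time, the measured TCP pose, the force, the opening and the grip force at its end, in the units of the state.
- sense(): the state, without advancing time (a new reading comes with each control period).
- snapshot(name): name is "side" or "top" or "wrist"; returns the picture (480x640x3 uint8, red, green, blue); there is no depth.
- calibration(name): a dict with "camera_matrix" (3x3 intrinsics, pixels), "R" (3x3) and "t" (3): a world point X has camera coordinates R X + t; the wrist camera has in their place "mount" (4x4, takes a point from camera to tool coordinates, whose origin is the TCP and whose axes are the flange's). Camera axes: x right, y down, z forward; pixel columns grow to the right and rows downward; lengths in m; the calibration is good to about 2 mm. A picture is of the moment at which its call begins: read the wrist's pose just before it. calibration takes no time and is no camera call.
- sign_off(): hands the job in; it is judged then, once.
The state is a dict: "t": time; "q": joint angles; "qd": joint speeds; "tau": joint torques, N m; "tcp_pos": TCP position; "tool_rot": TCP orientation; "force": force on the tool from outside, world axes, zero at the start; "ft_torque": the same for the moment, N m; "finger_gap": opening from 0.0 (shut) to 1.0 (fully open); "gripper_force": force on a finger pad.
Only numpy, scipy, OpenCV 4.12 (cv2) and the standard library are available. Lean on these libraries where they do the work, as an engineer would, in place of code of your own. Each camera call takes 0.05 s, during which the arm holds its last target. There are 200 camera calls.

## Working session

There is one attempt and no reset: what is moved stays moved. The work goes in short steps, Python scripts to look and compute and a tool call to move; the robot and the scene stay as the last step left them, time stands still between calls to the robot, and variables do not carry over. Pictures are saved under pics/ and viewed, at most 12 in all, crops included, and the job is handed in when it is done.

Besides the shell and the picture viewer there is one more tool, called after ">>>" in YAML: its name, and indented under it one key for each argument. apply_moves: Moves the arm, as the interface text tells. Its arguments: {"type":"object","properties":{"plan":{"type":"array"},"force":{"type":"number"}},"required":["plan"]}

```bash
ls; mkdir -p pics
python3 - <<'E'
from station import *
import cv2,numpy as np
print(sense())
for n in ["side","top"]:
    cv2.imwrite(f"pics/{n}0.png",snapshot(n)[:,:,::-1])
for n in ["side","top","wrist"]: print(n,calibration(n))
E
```

```text
pics
{'t': 0.0, 'q': array([-1.35852079e+00,  5.28463739e-01,  1.43392940e+00, -4.33287763e-06,
        1.18141175e+00, -1.78491164e-01]), 'qd': array([-0.00032853, -0.00077209, -0.00165557, -0.00062624, -0.00046335,
        0.00120498]), 'tau': array([ 5.43609040e-04, -4.42347372e+01, -1.78020698e+01, -2.61038222e-04,
        8.30325647e-03, -7.35824244e-06]), 'tcp_pos': array([ 0.23793489, -0.57714341,  0.23032651]), 'tool_rot': array([ 9.80972557e-01,  1.94143294e-01, -2.06868993e-05, -1.10592458e-03]), 'force': array([-0.21427757,  0.31931985,  0.02259093]), 'ft_torque': array([ 0.02063013,  0.02997434, -0.03739683]), 'gripper_force': 0.0, 'finger_gap': 0.9955713275738731}
side {'camera_matrix': array([[445.66837162,   0.        , 323.67819141],
       [  0.        , 445.66837162, 236.33692253],
       [  0.        ,   0.        ,   1.        ]]), 'R': array([[-0.99249478, -0.12052691, -0.02067329],
       [-0.02609988,  0.37394056, -0.92708535],
       [ 0.11946931, -0.9195878 , -0.37427979]]), 't': array([0.56642532, 0.16198638, 0.93925854])}
top {'camera_matrix': array([[563.7
[... 172 characters left out ...]
988242 , -0.00666894],
       [-0.91868692,  0.04678421, -0.39220605],
       [ 0.39205689, -0.01270632, -0.91985322]]), 't': array([0.01559865, 0.58858298, 1.36240942])}
wrist {'camera_matrix': array([[335.23266602,   0.        , 320.75598537],
       [  0.        , 335.23266602, 237.94342921],
       [  0.        ,   0.        ,   1.        ]]), 'mount': array([[-5.39117958e-04, -9.46069641e-01, -3.23962874e-01,
         8.30852160e-02],
       [ 9.99999800e-01, -4.02829009e-04, -4.87752046e-04,
         5.52447228e-04],
       [ 3.30945760e-04, -3.23963072e-01,  9.46069669e-01,
        -1.42104876e-01],
       [ 0.00000000e+00,  0.00000000e+00,  0.00000000e+00,
         1.00000000e+00]])}
```

View pics/side0.png

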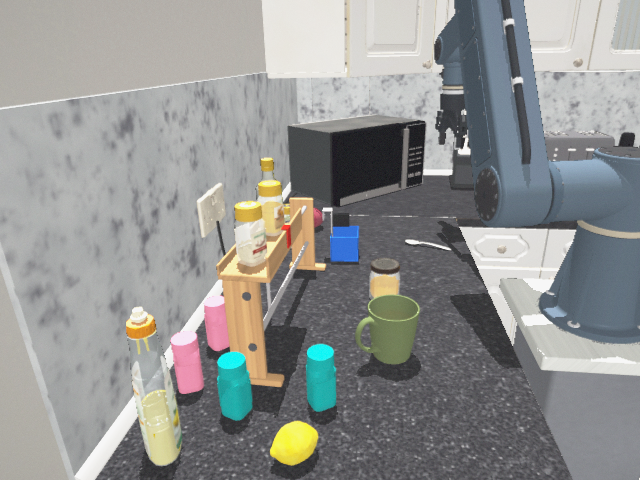

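View pics/top0.png

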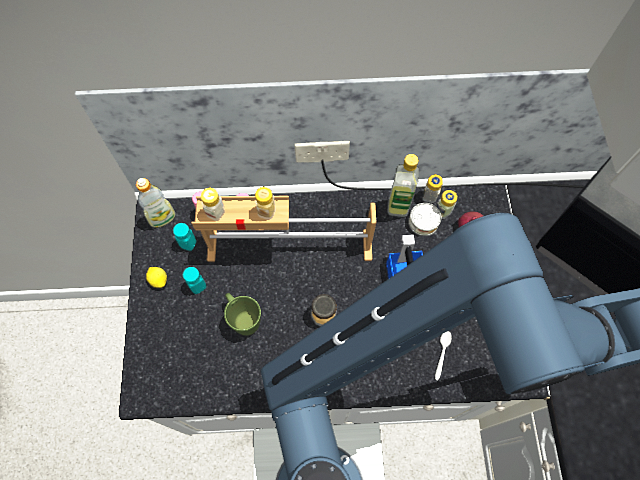

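The side view shows the clip at about (286,235) and the blue caddy at (345,243). The top view shows the clip at (240,224), the stand from x 193 to 377 and the caddy at about (400,258), partly behind the arm. I'll enlarge the stand and caddy next.

```bash
cat > h.py <<'E'
from station import *
import cv2,numpy as np
from scipy.spatial.transform import Rotation as Rn
def cam(n,s=None):
    c=calibration(n);K=np.array(c["camera_matrix"])
    if n!="wrist": return K,np.array(c["R"]),np.array(c["t"])
    T=np.eye(4);T[:3,:3]=Rn.from_quat(s["tool_rot"]).as_matrix();T[:3,3]=s["tcp_pos"]
    M=np.linalg.inv(T@np.array(c["mount"]));return K,M[:3,:3],M[:3,3]
def ray(c,u,v):
    K,R,t=c;d=R.T@np.linalg.inv(K)@[u,v,1];return -R.T@t,d/np.linalg.norm(d)
def onz(c,u,v,z):
    o,d=ray(c,u,v);return o+d*(z-o[2])/d[2]
def tri(c1,p1,c2,p2):
    o1,d1=ray(c1,*p1);o2,d2=ray(c2,*p2)
    s=np.linalg.lstsq(np.c_[d1,-d2],o2-o1,rcond=None)[0]
    a,b=o1+d1*s[0],o2+d2*s[1];return (a+b)/2,np.linalg.norm(a-b)
def proj(c,X):
    K,R,t=c;p=K@(R@np.asarray(X)+t);return p[:2]/p[2]
E
python3 - <<'E'
from h import *
a=cv2.imread("pics/top0.png")[175:335,185:455]
cv2.imwrite("pics/topc.png",cv2.resize(a,None,fx=2.9,fy=2.9,interpolation=cv2.INTER_CUBIC))
for n in["top","side"]:
    im=cv2.imread(f"pics/{n}0.png").astype(int);b,g,r=im[...,0],im[...,1],im[...,2]
    for nm,m in[("red",(r>150)&(g<70)&(b<70)),("blue",(b>110)&(r<60)&(g<110)&(b-g>70))]:
        k,l,st,ce=cv2.connectedComponentsWithStats(m.astype(np.uint8))
        print(n,nm,[(st[i].tolist(),ce[i].round(1).tolist()) for i in range(1,k) if st[i,4]>15])
s=sense();cv2.imwrite("pics/w0.png",snapshot("wrist")[:,:,::-1])
E
```

```text
top red [([236, 220, 8, 4, 30], [239.3, 221.5])]
top blue [([387, 253, 13, 25, 162], [392.9, 262.7]), ([412, 252, 11, 8, 51], [416.2, 254.7])]
side red [([283, 225, 8, 23, 91], [287.6, 234.0])]
side blue [([331, 246, 13, 15, 26], [334.0, 256.0])]
```

View pics/topc.png

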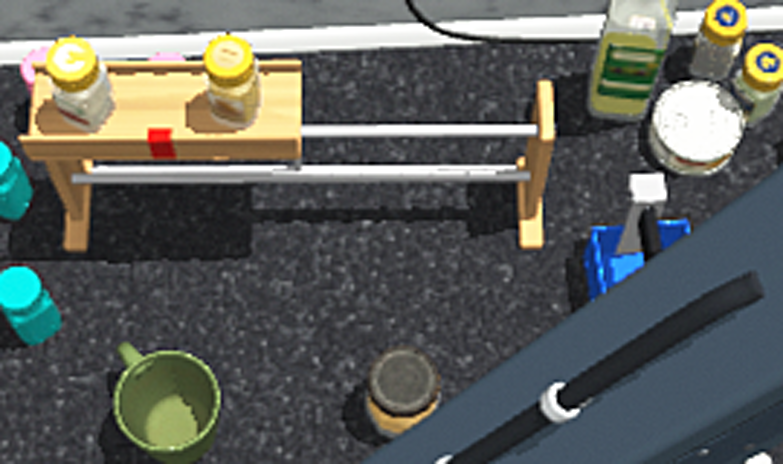

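View pics/w0.png

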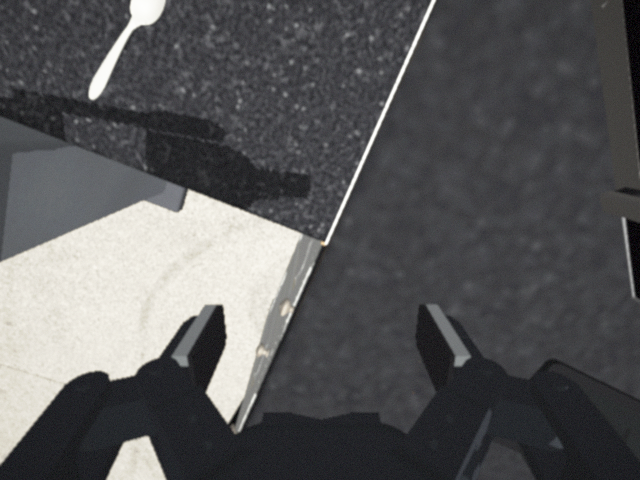

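The top crop shows the upper bar running (302,131)-(537,130), with the shelf end at x=302. The clip is at (160,143), the hook bridge at (648,188), and the tray's back corners near (592,230) and (690,223). The wrist view shows no targets. The only loose blue tray with a hook is the caddy. The spice jars on the shelf have yellow lids; the pink and turquoise jars stand on the worktop and are left alone.

Run:
```python
from h import *
c=cam("top");s=cam("side")
P=lambda x,y,z:onz(c,185+x/2.9,175+y/2.9,z).round(4)
print("camtop",ray(c,0,0)[0])
print("rail L,R",P(302,131,.170),P(537,130,.170))
print("lower L,R",P(75,178,.075),P(528,176,.075))
print("clip",P(160,143,.223), tri(c,(185+160/2.9,175+143/2.9),s,(286.5,235)))
print("shelf front top right",P(302,148,.24),"left",P(20,150,.24),)
print("panel R front top corner L",P(535,128,.192),"back",P(540,82,.192))
print("foot R",P(531,246,.0),"foot L",P(77,250,0))
print("hook corners", [P(x,y,.134) for x,y in[(629,175),(664,174),(632,201),(667,201)]])
print("tray",P(589,231,.07),P(691,222,.07))
print("tray front left",P(585,300,.0))
print("honey",P(403,375,.086),"mug",P(166,400,.1),"spA",P(73,58,.3),"spB",P(231,55,.3))
print("pan jar",P(698,125,.06),"bottle",P(627,110,0.0))
```

```text
camtop [0.0073305  0.00535514 1.48416652]
rail L,R [0.6421 0.0433 0.17  ] [ 0.6324 -0.1658  0.17  ]
lower L,R [0.6498 0.2619 0.075 ] [ 0.63   -0.1654  0.075 ]
clip [0.6114 0.1632 0.223 ] (array([0.61098493, 0.16293062, 0.22544891]), np.float64(0.0013880287347803738))
shelf front top right [0.5925 0.0418 0.24  ] left [0.6028 0.2787 0.24  ]
panel R front top corner L [ 0.624  -0.1613  0.192 ] back [ 0.6688 -0.1697  0.192 ]
foot R [ 0.5885 -0.171   0.    ] foot L [0.6067 0.2719 0.    ]
hook corners [array([ 0.6003, -0.2495,  0.134 ]), array([ 0.5997, -0.2811,  0.134 ]), array([ 0.5747, -0.2493,  0.134 ]), array([ 0.5731, -0.2807,  0.134 ])]
tray [ 0.5733 -0.218   0.07  ] [ 0.5775 -0.3141  0.07  ]
tray front left [ 0.5301 -0.218   0.    ]
honey [ 0.4374 -0.0364  0.086 ] mug [0.4208 0.1728 0.1   ] spA [0.6553 0.225  0.3   ] spB [0.6514 0.0955 0.3   ]
pan jar [ 0.6821 -0.3357  0.06  ] bottle [ 0.7309 -0.2807  0.    ]
```

```bash
cat >> h.py <<'E'
def Rt(yaw,tilt):
    return Rn.from_euler('z',yaw)*Rn.from_matrix([[np.cos(tilt),0,np.sin(tilt)],[0,-1,0],[np.sin(tilt),0,-np.cos(tilt)]])
def plan(p1,R1,v=.05,w=.17,jaw=-1,start=None):
    s=sense();p0,R0=(np.array(s["tcp_pos"]),Rn.from_quat(s["tool_rot"])) if start is None else start
    rv=(R0.inv()*R1).as_rotvec();n=int(np.ceil(max(np.linalg.norm(p1-p0)/v,np.linalg.norm(rv)/w,1)))
    print("rows",n,"repeat turn",(rv/n).round(3))
    for i in range(n):
        Ri=R0*Rn.from_rotvec(rv*i/n);print((Ri.inv().apply((p1-p0)/n)).round(4).tolist()+(rv/n).round(3).tolist()+[jaw],end=",\n")
E
python3 - <<'E'
from h import *
plan(np.array([.471,-.266,.19]),Rt(0,np.radians(43)))
E
```

```text
rows 8 repeat turn [-0.019  0.093  0.046]
[0.0418, -0.0249, 0.0051, -0.019, 0.093, 0.046, -1],
[0.0399, -0.0269, 0.0084, -0.019, 0.093, 0.046, -1],
[0.0377, -0.0289, 0.0115, -0.019, 0.093, 0.046, -1],
[0.0351, -0.0308, 0.0143, -0.019, 0.093, 0.046, -1],
[0.0322, -0.0327, 0.0169, -0.019, 0.093, 0.046, -1],
[0.029, -0.0344, 0.0191, -0.019, 0.093, 0.046, -1],
[0.0255, -0.0361, 0.0209, -0.019, 0.093, 0.046, -1],
[0.0218, -0.0376, 0.0224, -0.019, 0.093, 0.046, -1],
```

>>> apply_moves:
  plan:
    - [0.042,-0.025,0.005,-0.019,0.093,0.046,-1]
    - [0.04,-0.027,0.008,-0.019,0.093,0.046,-1]
    - [0.038,-0.029,0.011,-0.019,0.093,0.046,-1]
    - [0.035,-0.031,0.014,-0.019,0.093,0.046,-1]
    - [0.032,-0.033,0.017,-0.019,0.093,0.046,-1]
    - [0.029,-0.034,0.019,-0.019,0.093,0.046,-1]
    - [0.025,-0.036,0.021,-0.019,0.093,0.046,-1]
    - [0.022,-0.038,0.022,-0.019,0.093,0.046,-1]

```text
t: 1.15
tcp_pos: [0.4676, -0.2696, 0.1927]
tool_rot: [0.931, 0.005, 0.365, 0.002]
force: [0.4, 0.8, -0.6]
finger_gap: 1.003
gripper_force: 0.0
```

>>> apply_moves:
  plan:
    - [0,0,0,0,0,0,-1]
    - [0,0,0,0,0,0,-1]
  force: 40

```text
t: 1.4
tcp_pos: [0.4675, -0.2718, 0.1928]
tool_rot: [0.932, 0.007, 0.363, 0.002]
force: [-0.5, -0.0, 0.7]
finger_gap: 0.999
gripper_force: 0.0
```

Run:
```python
from h import *
s=sense();im=snapshot("wrist");print(s["tcp_pos"],Rn.from_quat(s["tool_rot"]).as_matrix().round(3).tolist(),s["force"],s["q"].round(2))
cv2.imwrite("pics/w1.png",im[:,:,::-1]);np.savez("w1.npz",p=s["tcp_pos"],q=s["tool_rot"])
cv2.imwrite("pics/top1.png",snapshot("top")[:,:,::-1])
```

```text
[ 0.46751393 -0.27176673  0.19278324] [[0.736, 0.011, 0.677], [0.014, -1.0, 0.001], [0.677, 0.009, -0.736]] [-0.51938647 -0.01132746  0.69424861] [-1.09  0.45  2.14  1.37  0.66 -0.72]
```

View pics/w1.png

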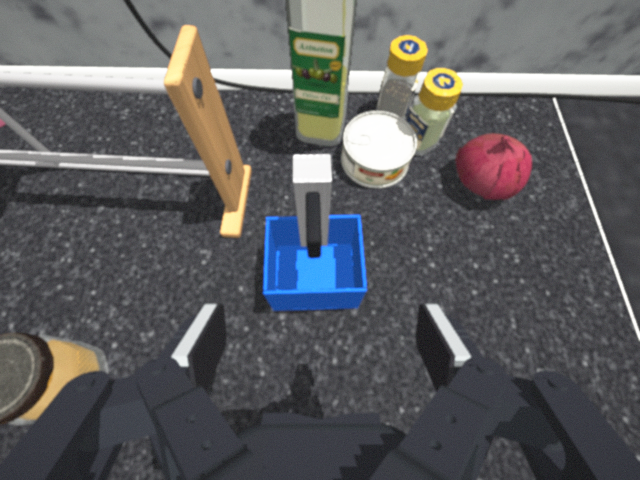

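The wrist view shows the tray rim's back corners at (266,217) and (361,215), and the front corners at about (264,292) and (366,290). The black fin is at (313,195-255), the hook bridge at (312,157-182), and honey at the lower left.

Run:
```python
from h import *
d=np.load("w1.npz");c=cam("wrist",{"tcp_pos":d["p"],"tool_rot":d["q"]})
Q=[onz(c,*p,.07) for p in[(266,217),(361,215),(264,292),(366,290)]]
for q in Q: print(q.round(4))
print("yaws",[np.arctan2(-(a-b)[0],(a-b)[1]).round(3) for a,b in[(Q[0],Q[1]),(Q[2],Q[3])]])
for p in[(294,157),(330,156),(296,183),(330,182)]: print("hook",onz(c,*p,.134).round(4))
im=cv2.imread("pics/w1.png")[185:262,295:335];m=im.max(2)<45
for v in range(0,77,6):
    x=np.where(m[v])[0]; print(185+v,(x.min()+295,x.max()+295) if len(x) else None, onz(c,295+x.mean(),185+v,.122).round(4)[:2] if len(x) else'')
for X in [(.543,-.272,.122)]: print(proj(c,X))
```

```text
[ 0.5778 -0.2203  0.07  ]
[ 0.5813 -0.3107  0.07  ]
[ 0.5053 -0.2241  0.07  ]
[ 0.5082 -0.3122  0.07  ]
yaws [np.float64(0.039), np.float64(0.033)]
hook [ 0.5992 -0.2501  0.134 ]
hook [ 0.6007 -0.2789  0.134 ]
hook [ 0.5747 -0.2527  0.134 ]
hook [ 0.5761 -0.2789  0.134 ]
185 None 
191 None 
197 None 
203 None 
209 None 
215 None 
221 None 
227 None 
233 None 
239 None 
245 (np.int64(308), np.int64(319)) [ 0.5282 -0.2669]
251 (np.int64(309), np.int64(318)) [ 0.5234 -0.267 ]
257 None 
[320.49066034 227.207861  ]
```

Run:
```python
from h import *
R=Rt(.037,np.radians(45))
g=np.array([.543,-.2668,.102]);z=R.apply([0,0,1])
pre=g+z*(.019-.06)
plan(pre,R,v=.03)
plan(g+z*.019,R,v=.02,start=(pre,R))
```

```text
rows 3 repeat turn [ 0.009  0.014 -0.004]
[-0.0027, -0.0017, 0.0257, 0.009, 0.014, -0.004, -1],
[-0.003, -0.0015, 0.0257, 0.009, 0.014, -0.004, -1],
[-0.0033, -0.0013, 0.0257, 0.009, 0.014, -0.004, -1],
rows 3 repeat turn [0. 0. 0.]
[-0.0, -0.0, 0.02, 0.0, 0.0, 0.0, -1],
[-0.0, -0.0, 0.02, 0.0, 0.0, 0.0, -1],
[-0.0, -0.0, 0.02, 0.0, 0.0, 0.0, -1],
```

>>> apply_moves:
  plan:
    - [-0.003,-0.002,0.026,0.009,0.014,-0.004,-1]
    - [-0.003,-0.0015,0.026,0.009,0.014,-0.004,-1]
    - [-0.003,-0.001,0.026,0.009,0.014,-0.004,-1]
    - [0,0,0.02,0,0,0,-1]
    - [0,0,0.02,0,0,0,-1]
    - [0,0,0.02,0,0,0,-1]
    - [0,0,0,0,0,0,-1]
    - [0,0,0,0,0,0,-1]

```text
t: 2.5
tcp_pos: [0.5566, -0.2646, 0.0879]
tool_rot: [0.923, 0.017, 0.383, -0.009]
force: [0.3, -0.0, 0.1]
finger_gap: 0.997
gripper_force: 0.0
```

Run:
```python
from h import *
s=sense();cv2.imwrite("pics/w2.png",snapshot("wrist")[:,:,::-1])
R=Rn.from_quat(s["tool_rot"]);print(s["t"],s["tcp_pos"],s["force"],"err tool",R.inv().apply(np.array([.543,-.2668,.102])+Rt(.037,np.pi/4).apply([0,0,.019])-s["tcp_pos"]),(R.inv()*Rt(.037,np.pi/4)).as_rotvec().round(3))
```

```text
2.5 [ 0.55656046 -0.26460231  0.0879193 ] [ 0.27595465 -0.0433694   0.1497497 ] err tool [ 0.0003208   0.00169247 -0.00060004] [-0.003 -0.001 -0.002]
```

View pics/w2.png

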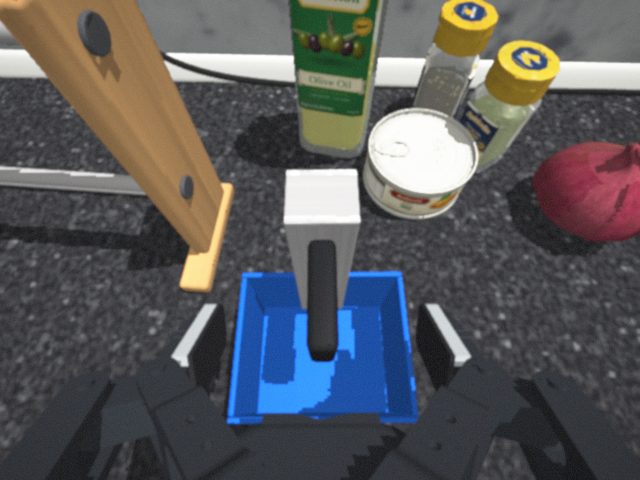

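The fin at (321,240-360) is centred between the pads at (205) and (438). I'll close on it.

>>> apply_moves:
  plan:
    - [0,0,0,0,0,0,1]
    - [0,0,0,0,0,0,1]
    - [0,0,0,0,0,0,1]
    - [0,0,0,0,0,0,1]
    - [0,0,0,0,0,0,1]
    - [0,0,0,0,0,0,1]
  force: 45

```text
t: 3.3
tcp_pos: [0.5566, -0.2637, 0.0873]
tool_rot: [0.924, 0.017, 0.383, -0.009]
force: [1.0, -0.5, -1.0]
finger_gap: 0.135
gripper_force: 46.9
```

Run:
```python
from h import *
s=sense();print(s["tcp_pos"],s["force"],s["finger_gap"],s["gripper_force"])
# hook position rel tool from model, assume grasp unchanged
p=np.array(s["tcp_pos"]);R=Rn.from_quat(s["tool_rot"])
# lift 100 mm
plan(p+[-.005,0,.12],R,v=.03,jaw=1)
# second leg: to in front of rail, open part
Rs=Rt(-.045,np.pi/4); C=np.array([.579,-.2655,0]);Rc=Rn.from_euler('z',.037)
off=R.inv().apply(p-C)  # C to tcp in tool
relC=(Rc.inv()*R); 
Rn2=Rn.from_euler('z',-.045)*relC
# caddy origin: stand y=-100 : rail pt, caddy back 45mm in front
rail=np.array([.6378,-.051,0]);ex=np.array([.999,-.045,0])
C2=rail-ex*.045+[0,0,.12]
p2=C2+Rn2.apply(off); print("tcp2",p2)
plan(p2,Rn2,v=.035,jaw=1,start=(p+[-.005,0,.12],R))
```

```text
[ 0.55663508 -0.26372606  0.08728066] [ 0.95013191 -0.47921318 -1.02551493] 0.13526163649790304 46.909616589546204
rows 5 repeat turn [0. 0. 0.]
[0.0163, -0.0001, -0.0177, 0.0, 0.0, 0.0, 1],
[0.0163, -0.0001, -0.0177, 0.0, 0.0, 0.0, 1],
[0.0163, -0.0001, -0.0177, 0.0, 0.0, 0.0, 1],
[0.0163, -0.0001, -0.0177, 0.0, 0.0, 0.0, 1],
[0.0163, -0.0001, -0.0177, 0.0, 0.0, 0.0, 1],
tcp2 [ 0.57070053 -0.04537516  0.20728066]
rows 7 repeat turn [-0.008  0.     0.008]
[0.0027, -0.0311, 0.0029, -0.008, 0.0, 0.008, 1],
[0.0024, -0.0311, 0.0026, -0.008, 0.0, 0.008, 1],
[0.0022, -0.0311, 0.0023, -0.008, 0.0, 0.008, 1],
[0.0019, -0.0312, 0.0021, -0.008, 0.0, 0.008, 1],
[0.0016, -0.0312, 0.0018, -0.008, 0.0, 0.008, 1],
[0.0014, -0.0312, 0.0016, -0.008, 0.0, 0.008, 1],
[0.0011, -0.0313, 0.0013, -0.008, 0.0, 0.008, 1],
```

>>> apply_moves:
  plan:
    - [0.008,0,-0.009,0,0,0,1]
    - [0.016,0,-0.018,0,0,0,1]
    - [0.016,0,-0.018,0,0,0,1]
    - [0.016,0,-0.018,0,0,0,1]
    - [0.016,0,-0.018,0,0,0,1]
    - [0.008,0,-0.009,0,0,0,1]
    - [0,0,0,0,0,0,1]

```text
t: 4.18
tcp_pos: [0.5496, -0.2644, 0.2084]
tool_rot: [0.923, 0.017, 0.383, -0.008]
force: [0.2, 0.7, -2.6]
finger_gap: 0.13
gripper_force: 46.9
```

>>> apply_moves:
  plan:
    - [0.003,-0.031,0.003,-0.008,0,0.008,1]
    - [0.002,-0.031,0.003,-0.008,0,0.008,1]
    - [0.002,-0.031,0.002,-0.008,0,0.008,1]
    - [0.002,-0.031,0.002,-0.008,0,0.008,1]
    - [0.002,-0.031,0.002,-0.008,0,0.008,1]
    - [0.001,-0.031,0.002,-0.008,0,0.008,1]
    - [0.001,-0.031,0.001,-0.008,0,0.008,1]
    - [0,0,0,0,0,0,1]

```text
t: 5.18
tcp_pos: [0.5671, -0.0445, 0.2056]
tool_rot: [0.924, -0.018, 0.381, 0.005]
force: [-0.1, -0.3, -1.1]
finger_gap: 0.135
gripper_force: 46.8
```

Run:
```python
from h import *
s=sense();im=snapshot("wrist");print(s["t"],s["tcp_pos"],s["force"],s["finger_gap"],(Rn.from_quat(s["tool_rot"]).inv()*Rt(-.045,np.pi/4)).as_rotvec().round(3))
cv2.imwrite("pics/w3.png",im[:,:,::-1]);np.savez("w3.npz",p=s["tcp_pos"],q=s["tool_rot"])
cv2.imwrite("pics/side3.png",snapshot("side")[:,:,::-1]);cv2.imwrite("pics/top3.png",snapshot("top")[:,:,::-1])
```

```text
5.175 [ 0.56714379 -0.04453415  0.20562626] [-0.11057661 -0.29308687 -1.10930799] 0.1354663362029453 [-0.009  0.003  0.002]
```

View pics/w3.png

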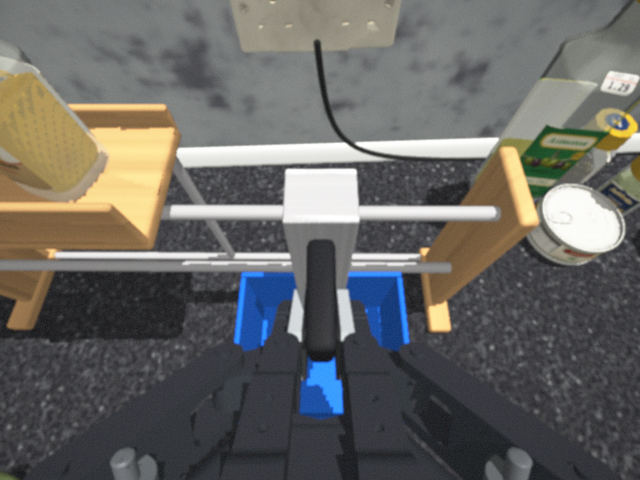

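The wrist view shows the rail at v≈213, spanning u 165-495. The hook bridge at (285-357,170-222) appears above it, and the shelf end is at about (150,245). I'll compute both.

Run:
```python
from h import *
d=np.load("w3.npz");c=cam("wrist",{"tcp_pos":d["p"],"tool_rot":d["q"]})
A,B=onz(c,200,213,.17),onz(c,450,213.5,.17);print("rail",A,B,"yaw",-np.arctan2(A[0]-B[0],A[1]-B[1]))
im=cv2.imread("pics/w3.png")
for u in(200,400,450): print(u,im[200:228,u].max(1).tolist())
print("rail R end",onz(c,497,213,.17),"shelf end low corner",onz(c,150,247,.195))
z=d["p"][2]-.0873+.134
for p in[(285,170),(357,170),(285,221),(358,221)]: print("hook",onz(c,*p,z).round(4))
R=Rn.from_quat(d["q"]); # model-predicted hook bridge centre
R0=Rn.from_quat([.924,.017,.383,-.009]);off=R0.inv().apply(np.array([.579,-.2655,0])+Rn.from_euler('z',.037).apply([.009,0,.130])-[.5566,-.2637,.0873])
print("pred bridge",d["p"]+R.apply(off),z-.004)
t=cam("top");im=cv2.imread("pics/top3.png")
print("top rail expect",proj(t,A),proj(t,B))
```

```text
rail [0.64238597 0.03344818 0.17      ] [ 0.63511844 -0.13414295  0.17      ] yaw -0.0433375212545254
200 [136, 133, 134, 135, 153, 196, 228, 239, 241, 241, 240, 238, 235, 229, 221, 205, 187, 165, 143, 112, 84, 72, 74, 76, 68, 75, 76, 70]
400 [71, 75, 68, 74, 84, 130, 192, 230, 239, 242, 246, 245, 243, 238, 230, 221, 208, 187, 162, 139, 110, 85, 69, 73, 64, 66, 72, 63]
450 [54, 45, 40, 36, 49, 113, 182, 227, 236, 242, 245, 245, 242, 235, 229, 220, 210, 190, 170, 146, 128, 115, 117, 118, 121, 114, 115, 114]
rail R end [ 0.63421413 -0.16557614  0.17      ] shelf end low corner [0.6065515 0.0488085 0.195    ]
hook [ 0.6124 -0.0323  0.2523]
hook [ 0.6111 -0.0621  0.2523]
hook [ 0.5882 -0.0325  0.2523]
hook [ 0.5871 -0.0605  0.2523]
pred bridge [ 0.5984899  -0.04843853  0.24820786] 0.24832626422606985
top rail expect [292.95119778 219.90577327] [357.86137598 219.4425271 ]
```

>>> apply_moves:
  plan:
    - [0.007,0,0.007,0,0,0,1]
    - [0.007,0,0.007,0,0,0,1]
    - [0.007,0,0.007,0,0,0,1]
    - [0.007,0,0.007,0,0,0,1]
    - [0,0,0,0,0,0,1]
    - [0,0,0,0,0,0,1]

```text
t: 6.08
tcp_pos: [0.6079, -0.0489, 0.207]
tool_rot: [0.924, -0.02, 0.383, 0.006]
force: [0.6, 0.3, -1.4]
finger_gap: 0.135
gripper_force: 46.8
```

>>> apply_moves:
  plan:
    - [-0.01,0,0.01,0,0,0,1]
    - [-0.01,0,0.01,0,0,0,1]
    - [-0.006,0,0.006,0,0,0,1]
    - [0,0,0,0,0,0,1]
    - [0,0,0,0,0,0,1]

```text
t: 6.7
tcp_pos: [0.6081, -0.0489, 0.1707]
tool_rot: [0.923, -0.02, 0.383, 0.006]
force: [0.7, 0.2, -1.7]
finger_gap: 0.134
gripper_force: 46.7
```

Run:
```python
from h import *
s=sense();im=snapshot("wrist")
R=Rn.from_quat(s["tool_rot"]);p=np.array(s["tcp_pos"])
R0=Rn.from_quat([.924,.017,.383,-.009]);off=R0.inv().apply(np.array([.579,-.2655,0])+Rn.from_euler('z',.037).apply([.009,0,.130])-[.5566,-.2637,.0873])
print(s["t"],p,s["force"],"bridge",p+R.apply(off))
cv2.imwrite("pics/w4.png",im[:,:,::-1]);np.savez("w4.npz",p=p,q=s["tool_rot"])
cv2.imwrite("pics/w4c.png",cv2.resize(im[130:380,180:460,::-1],None,fx=2,fy=2))
```

```text
6.7 [ 0.60812674 -0.04887114  0.1706869 ] [ 0.68486865  0.21900209 -1.72690377] bridge [ 0.63928248 -0.05283319  0.21340268]
```

View pics/w4c.png

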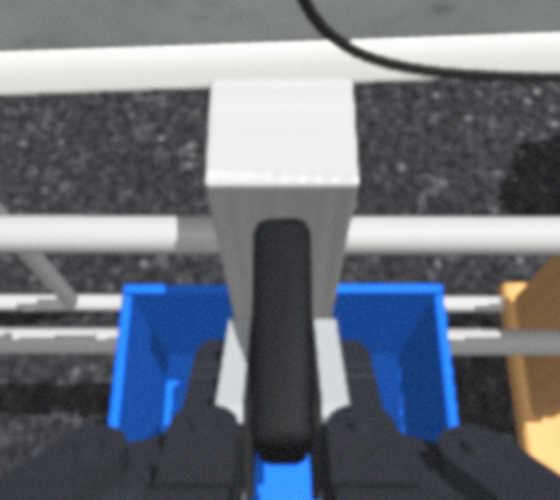

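The rail at crop v≈232 passes behind the strap and under the bridge. Model and picture agree, so I'll lower it.

>>> apply_moves:
  plan:
    - [-0.008,0,0.006,0,0,0,1]
    - [-0.007,0,0.007,0,0,0,1]
    - [-0.007,0,0.007,0,0,0,1]
    - [0,0,0,0,0,0,1]
    - [0,0,0,0,0,0,1]

```text
t: 7.38
tcp_pos: [0.607, -0.0487, 0.1413]
tool_rot: [0.923, -0.02, 0.383, 0.006]
force: [0.0, 0.6, -1.6]
finger_gap: 0.133
gripper_force: 46.7
```

>>> apply_moves:
  plan:
    - [-0.002,0,0.002,0,0,0,1]
    - [-0.002,0,0.002,0,0,0,1]
    - [0,0,0,0,0,0,1]
    - [0,0,0,0,0,0,1]

```text
t: 7.88
tcp_pos: [0.6067, -0.0486, 0.135]
tool_rot: [0.924, -0.02, 0.383, 0.006]
force: [-0.8, -0.0, -1.7]
finger_gap: 0.135
gripper_force: 46.7
```

>>> apply_moves:
  plan:
    - [-0.001,0,0.001,0,0,0,1]
    - [-0.001,0,0.001,0,0,0,1]
    - [0,0,0,0,0,0,1]
    - [0,0,0,0,0,0,1]

```text
t: 8.38
tcp_pos: [0.6068, -0.0486, 0.1323]
tool_rot: [0.923, -0.02, 0.383, 0.006]
force: [0.5, -0.9, -1.1]
finger_gap: 0.129
gripper_force: 46.9
```

>>> apply_moves:
  plan:
    - [-0.001,0,0.001,0,0,0,1]
    - [0,0,0,0,0,0,1]
    - [0,0,0,0,0,0,1]

```text
t: 8.75
tcp_pos: [0.6074, -0.0486, 0.1317]
tool_rot: [0.923, -0.019, 0.384, 0.006]
force: [-1.6, 0.2, 6.3]
finger_gap: 0.13
gripper_force: 47.7
```

The hook rests on the rail, with force up to +6 N. I'll slide it left under the shelf.

>>> apply_moves:
  plan:
    - [0.0003,-0.01,-0.0003,0,0,0,1]
    - [0,-0.02,0,0,0,0,1]
    - [0,-0.02,0,0,0,0,1]
    - [0,-0.02,0,0,0,0,1]
    - [0,-0.01,0,0,0,0,1]
    - [0,0,0,0,0,0,1]

```text
t: 9.5
tcp_pos: [0.6106, 0.0322, 0.1319]
tool_rot: [0.923, -0.018, 0.384, 0.006]
force: [0.5, 2.0, 2.6]
finger_gap: 0.133
gripper_force: 47.2
```

>>> apply_moves:
  plan:
    - [-0.0001,-0.01,0.0001,0,0,0,1]
    - [-0.0001,-0.02,0.0001,0,0,0,1]
    - [-0.0001,-0.02,0.0001,0,0,0,1]
    - [0,-0.02,0,0,0,0,1]
    - [0,-0.01,0,0,0,0,1]
    - [0,0,0,0,0,0,1]

```text
t: 10.25
tcp_pos: [0.6139, 0.1117, 0.1319]
tool_rot: [0.923, -0.019, 0.384, 0.006]
force: [0.5, 1.8, 3.0]
finger_gap: 0.134
gripper_force: 47.2
```

Run:
```python
from h import *
s=sense();im=snapshot("wrist");p=np.array(s["tcp_pos"]);print(s["t"],p,s["force"],s["q"].round(2))
cv2.imwrite("pics/w5.png",im[:,:,::-1]);c=cam("wrist",s)
i=im.astype(int);r,g,b=i[...,0],i[...,1],i[...,2]
k,l,st,ce=cv2.connectedComponentsWithStats(((r>120)&(g<60)&(b<60)).astype(np.uint8))
for j in range(1,k):
    if st[j,4]>40: print(st[j],ce[j],"on z .2415:",onz(c,ce[j][0],st[j][1],.2415))
cv2.imwrite("pics/top5.png",snapshot("top")[:,:,::-1]);
cv2.imwrite("pics/side5.png",snapshot("side")[:,:,::-1])
a=cv2.imread("pics/side5.png")[160:300,190:400];cv2.imwrite("pics/side5c.png",cv2.resize(a,None,fx=2,fy=2))
e=np.array([.0433,.999]);g=p-.019*Rn.from_quat(s["tool_rot"]).apply([0,0,1]);print("grip along",g[:2]@e)
cs,ct=cam("side"),cam("top")
print("clip top mid tri", tri(ct,(239.3,221.5),cs,(287.6,234.0)))
```

```text
10.25 [0.61393298 0.11165842 0.13187055] [0.46189504 1.77470346 3.00445008] [ 0.02  0.64  2.08  3.25  0.37 -1.63]
[    0   143   166   125 11936] [ 66.98533847 203.64167225] on z .2415: [0.61841756 0.15931335 0.2415    ]
grip along 0.13802879880159435
clip top mid tri (array([0.61227754, 0.16426462, 0.22965195]), np.float64(0.006668826446102286))
```

View pics/w5.png

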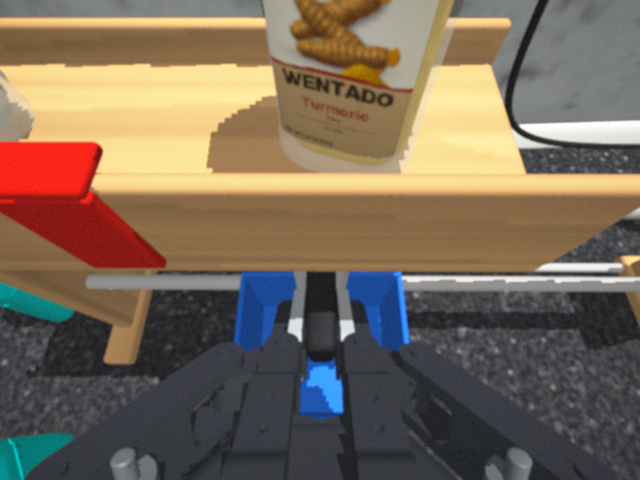

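The clip's red face is at left (0-165,143-268), and the fin is at (320,280-355). All is clear. I'll slide on and then measure the clip directly.

>>> apply_moves:
  plan:
    - [-0.0001,-0.012,0.0001,0,0,0,1]
    - [0,-0.02,0,0,0,0,1]
    - [0,-0.012,0,0,0,0,1]
    - [0,0,0,0,0,0,1]
    - [0,0,0,0,0,0,1]

```text
t: 11.02
tcp_pos: [0.6156, 0.155, 0.1318]
tool_rot: [0.923, -0.019, 0.384, 0.006]
force: [0.3, 2.4, 4.6]
finger_gap: 0.136
gripper_force: 47.3
```

Run:
```python
from h import *
s=sense();im=snapshot("wrist");p=np.array(s["tcp_pos"]);print(s["t"],p,s["force"])
cv2.imwrite("pics/w6.png",im[:,:,::-1]);c=cam("wrist",s)
i=im.astype(int);r,g,b=i[...,0],i[...,1],i[...,2]
m=((r>120)&(g<60)&(b<60)).astype(np.uint8)
k,l,st,ce=cv2.connectedComponentsWithStats(m);j=1+st[1:,4].argmax();print(st[j])
e=np.array([.0433,.999]);R=Rn.from_quat(s["tool_rot"])
# horizontal clip extents per row: intersect rays with clip front face plane (stand x = -43)
ex=np.array([.999,-.0433,0]);x0=ex@np.array([.6386,-.053,0])-.043
for v in range(st[j][1],st[j][1]+st[j][3],8):
    u=np.where(l[v]==j)[0]
    f=[]
    for q in(u.min(),u.max()+1):
        o,d=ray(c,q,v);X=o+d*(x0-ex@o)/(ex@d);f+= [round(X[:2]@e,4),round(X[2],4)]
    print(v,u.min(),u.max(),f,"mid",(f[0]+f[2])/2)
gp=p-.019*R.apply([0,0,1]);print("grip along",gp[:2]@e)
```

```text
11.025 [0.61555015 0.15497235 0.13184531] [0.30558817 2.44931056 4.55668281]
[  217   142   111   126 12125]
142 228 259 [np.float64(0.1928), np.float64(0.2566), np.float64(0.1885), np.float64(0.2566)] mid 0.19065
150 224 326 [np.float64(0.1937), np.float64(0.255), np.float64(0.1795), np.float64(0.255)] mid 0.1866
158 223 326 [np.float64(0.1943), np.float64(0.2533), np.float64(0.1795), np.float64(0.2533)] mid 0.1869
166 221 326 [np.float64(0.1951), np.float64(0.2515), np.float64(0.1795), np.float64(0.2515)] mid 0.1873
174 220 327 [np.float64(0.1957), np.float64(0.2496), np.float64(0.1793), np.float64(0.2496)] mid 0.1875
182 218 326 [np.float64(0.1966), np.float64(0.2476), np.float64(0.1794), np.float64(0.2476)] mid 0.188
190 217 327 [np.float64(0.1974), np.float64(0.2453), np.float64(0.1792), np.float64(0.2453)] mid 0.1883
198 220 327 [np.float64(0.1976), np.float64(0.2429), np.float64(0.1792), np.float64(0.243)] mid 0.1884
206 224 327 [np.float64(0.1976), np.float64(0.2404), np.float64(0.1791), np.float64(0.2404)] mid 0.18835000000000002
214 228 327 [np.float64(0.1976), np.float64(0.2376), np.float64(0.1791), np.float64(0.2376)] mid 0.18835000000000002
222 232 327 [np.float64(0.1976), np.float64(0.2345), np.float64(0.179), np.float64(0.2345)] mid 0.1883
230 236 326 [np.float64(0.1976), np.float64(0.2312), np.float64(0.1792), np.float64(0.2312)] mid 0.1884
238 240 326 [np.float64(0.1975), np.float64(0.2275), np.float64(0.1791), np.float64(0.2276)] mid 0.18830000000000002
246 244 326 [np.float64(0.1975), np.float64(0.2235), np.float64(0.1791), np.float64(0.2235)] mid 0.18830000000000002
254 248 325 [np.float64(0.1975), np.float64(0.219), np.float64(0.1793), np.float64(0.2191)] mid 0.1884
262 252 325 [np.float64(0.1975), np.float64(0.214), np.float64(0.1792), np.float64(0.2141)] mid 0.18835000000000002
grip along 0.1813836339299826
```

View pics/w6.png

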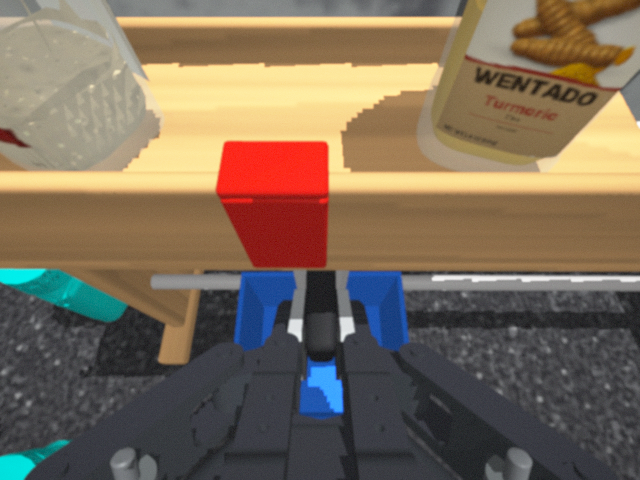

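The clip spans u 232-327, its middle 7.5 mm left of the fin at (320,340). I'll finish the slide.

>>> apply_moves:
  plan:
    - [0,-0.004,0,0,0,0,1]
    - [0,-0.004,0,0,0,0,1]
    - [0,0,0,0,0,0,1]
    - [0,0,0,0,0,0,1]

```text
t: 11.58
tcp_pos: [0.6157, 0.1623, 0.1318]
tool_rot: [0.923, -0.021, 0.383, 0.006]
force: [-0.1, -1.6, 4.8]
finger_gap: 0.135
gripper_force: 47.4
```

>>> apply_moves:
  plan:
    - [0,0,0,0,0,0,0.3]
    - [0,0,0,0,0,0,0.0]
    - [0,0,0,0,0,0,-0.2]
    - [0,0,0,0,0,0,-0.2]
    - [0,0,0,0,0,0,-0.2]

```text
t: 12.2
tcp_pos: [0.6153, 0.1632, 0.1313]
tool_rot: [0.924, -0.02, 0.383, 0.006]
force: [-0.1, 0.0, -0.8]
finger_gap: 0.6
gripper_force: 0.0
```

>>> apply_moves:
  plan:
    - [0,0,-0.008,0,0,0,-0.2]
    - [0,0,-0.015,0,0,0,-0.2]
    - [0,0,-0.02,0,0,0,-0.2]
    - [0,0,-0.02,0,0,0,-0.2]
    - [0,0,-0.02,0,0,0,-0.2]
    - [0,0,-0.015,0,0,0,-0.2]
    - [0,0,0,0,0,0,-0.2]
    - [0,0,0,0,0,0,-0.2]

```text
t: 13.2
tcp_pos: [0.5462, 0.1659, 0.2011]
tool_rot: [0.923, -0.02, 0.383, 0.006]
force: [-0.4, -0.3, -0.4]
finger_gap: 0.602
gripper_force: 0.0
```

Run:
```python
from h import *
s=sense();im=snapshot("wrist");p=np.array(s["tcp_pos"]);print(s["t"],p,s["force"],s["finger_gap"])
a=im[:,:,::-1];b=snapshot("side")[:,:,::-1];cv2.imwrite("pics/w7r.png",a)
cv2.imwrite("pics/f7.png",np.vstack([cv2.resize(a[60:360],(640,300)),cv2.resize(b[170:320,200:520],(640,300))]))
c=cam("wrist",s);i=im.astype(int);r,g,bb=i[...,0],i[...,1],i[...,2]
for nm,m in(("red",(r>120)&(g<60)&(bb<60)),("blue",(bb>110)&(r<60)&(bb-g>70)),("black",(im.max(2)<50))):
    k,l,st,ce=cv2.connectedComponentsWithStats(m.astype(np.uint8));print(nm,[(st[j].tolist(),ce[j].round(0).tolist()) for j in range(1,k) if st[j,4]>80])
```

```text
13.2 [0.54615705 0.16585535 0.20106604] [-0.42382684 -0.25482382 -0.42587086] 0.6016808275412631
red [([299, 132, 42, 62, 2426], [320.0, 162.0])]
blue [([263, 224, 117, 103, 8418], [320.0, 278.0])]
black [([506, 17, 36, 119, 452], [521.0, 69.0]), ([581, 182, 59, 27, 958], [610.0, 194.0]), ([54, 199, 36, 25, 349], [68.0, 213.0]), ([273, 201, 27, 8, 102], [289.0, 203.0]), ([314, 201, 16, 38, 513], [322.0, 218.0]), ([241, 243, 24, 22, 243], [255.0, 251.0]), ([500, 243, 109, 49, 1851], [569.0, 268.0]), ([161, 249, 56, 63, 1383], [188.0, 287.0]), ([124, 255, 30, 22, 231], [136.0, 267.0]), ([315, 256, 14, 17, 200], [321.0, 265.0]), ([215, 263, 49, 49, 725], [244.0, 285.0]), ([389, 265, 22, 12, 143], [402.0, 271.0]), ([412, 266, 88, 12, 596], [453.0, 271.0]), ([375, 296, 26, 88, 972], [385.0, 342.0]), ([249, 299, 60, 80, 1231], [269.0, 336.0]), ([309, 328, 45, 18, 319], [331.0, 335.0]), ([79, 355, 14, 27, 116], [86.0, 370.0]), ([451, 359, 117, 121, 5293], [502.0, 437.0]), ([274, 370, 32, 43, 436], [289.0, 395.0]), ([135, 407, 20, 55, 365], [144.0, 432.0]), ([160, 414, 49, 66, 1379], [183.0, 452.0]), ([340, 414, 51, 66, 1032], [364.0, 452.0]), ([207, 447, 60, 24, 218], [235.0, 459.0]), ([79, 466, 42, 14, 268], [101.0, 474.0])]
```

View pics/f7.png

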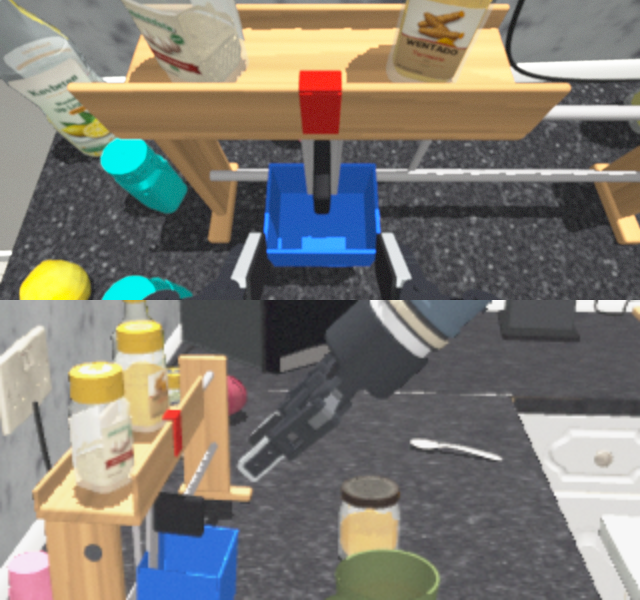

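The caddy hangs upright on the rail. The clip is at u=320 and the fin at u≈321.5, under 1 mm apart. The gripper is clear, and the jars, mug and honey are undisturbed.

```bash
python3 -c "
from station import *
print(sign_off())"
```

```text
the job is handed in; nothing more can be done
None
```

The job is handed in: the caddy hangs upright on the upper bar, its grip within about 1 mm of centre beneath the red clip, the jars, mug and honey undisturbed, and the gripper clear after 13 s of the 48 s allowed.

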